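# Square a filled punnet up in the packing guide

### The job

Push the wooden punnet of bird-seed balls gently along the table into the corner of the packing guide at the green stop, so that one long side lies flat against the long back fence and one end is up against the green stop. Only push it with the fingers: do not lift, tip or carry it, and leave the handled basket, the jar and the cup where they stand.

Things in the scene. Friction and masses are not known exactly. Their poses are not given: they have to be found in the camera images.
- punnet: open rectangular punnet of thin pale wood holding six dark-brown seed balls (fixed in it, below the rim). Loose on the table, about 0.3 to 0.6 kg. 110 mm along its x, 150 mm along its y (long sides), 55 mm tall, upright walls 4 mm thick. Origin: centre of the underside; z up. It starts in front of the fence (on the robot's side), between the two stops, long side turned up to about 0.3 rad away from the line of the fence
- fence: long back fence of the packing guide: a mid-brown wooden bar fixed to the table, 400 mm long along its y, 18 mm thick, 40 mm tall. Origin: on the table at the middle of its front face, the face that looks to the robot; its x axis points away from the robot through the bar, so the punnet comes from its -x side. The guide's place and yaw (up to about 0.2 rad) vary
- green_stop: green painted bar fixed to the table, 110 mm along its x, 20 mm along its y, 40 mm tall, standing square to the fence with one end touching the fence's front face; origin at the centre of its underside, 170 mm from the fence's middle along the fence's y, on the +y or the -y side (varies). Axes parallel to the fence's
- plain_stop: the same bar in pale unpainted wood, fixed at the other end of the guide; 320 mm clear between the two stops. Not the wanted one
- basket: bystander: pale wooden basket 170 mm along its x, 110 mm along its y, 70 mm tall with an arched handle over its length up to 150 mm high; loose, stands outside one of the stops; origin at the centre of the underside
- jar: bystander: closed jar with a red cap, 66 mm diameter, 100 mm tall, loose, stands outside the other stop; origin at the centre of the underside
- cup: bystander: blue open cup, 72 mm diameter at the rim, 70 mm tall, loose, stands on the robot's side of the guide, in front of the stop at the +y (left) end; origin at the centre of the underside
Things that resemble listed ones, but are neither listed nor needed, are in the scene too. What is shaped like the punnet but blue is not meant.

How it is judged:
By the outcome, as a careful person would: the job done as asked, in the order asked, and still so for the second after the job is handed in, with the robot touching nothing.
It also fails if it takes over 45 s, if anything falls off the work surface, if the arm or the gripper's body presses on something with over 40 N, if the wrist force passes 120 N, or if a joint passes its speed limit or range.

### The arm

A 7-joint arm with a two-finger parallel gripper is mounted at the origin on the work surface. World frame = base frame: x ahead of the robot, y to its left, z up, the work surface at z = 0. Lengths are in m, angles in rad, forces in N, time in s.
With the tool pointing down it reaches from about 0.4 to 0.875 m from the base axis. Payload 19.3 kg.
Tool frame: the origin (TCP) lies on the centre line of the jaws, within the pads' length; the fingertips stand 19 mm ahead of it and the grasp point (between the pads) is the TCP; x points along the fingers, y is the direction in which the jaws open and shut, and the axes are right-handed (so a half turn about x gives the same grasp; the last joint's range is limited). The gripper opens to 85 mm and grips with 20 to 120 N. Pads are 22 mm wide; open, the fingers measure 114 mm over their backs; the gripper's body (76 mm by 85 mm) begins 54 mm behind the grasp point. The pads swing forward as they close: fully open they stand 13 mm farther back than shut.
Start: joints at [1.23, 0.521, -0.036, 1.599, 0.021, 1.021, -0.113], TCP at [0.167, -0.602, 0.25] pointing down, gripper open.
Joint ranges: [-2.91, 2.91], [-0.3, 2.13], [-1.5, 1.42], [0.17, 2.43], [-1.26, 4.41], [0.16, 1.93], [-2.52, 2.52]. Speed limits (rad/s): [1.89, 1.89, 2.39, 2.39, 3.01, 3.01, 3.01].

### API

Orientations are given as a 3x3 rotation matrix whose columns are the frame's x, y, z axes.
In Python, from bench import robot gives the robot as it stands. The module is installed in compiled form; this text tells all that it offers.
- The arm moves only by the tool play_rows, never from a script. Its argument "moves" is a list of rows, each a list of 7 numbers: the shift along the tool's x, y, z in cm, then the turn, a rotation vector about the tool's x, y, z in rad, then the finger opening in cm, from 0 to 8.54. A call has 1 to 10 rows; each row is the pose to reach, as a shift and turn from the pose commanded when the call began, along the tool's axes at that moment; what a row does not reach only later rows make up. A row lasts 1/12 s, in which the tool goes at most 41.7 mm and 7.16 degrees, less where a joint would pass 70% of its speed; a pose out of reach is approached as far as the arm can. A call with a gripper value outside its range is refused whole. The fingers move at their own pace and stop on an object; the grip force is fixed at half the most. Time passes only in rows, so rows that repeat a pose let the fingers close. It gives the time, the measured TCP pose, the force and the opening at its end, in the units of the state.
- robot.get_state(): the state, without advancing time (a new reading comes with each control period).
- robot.get_image(name): name is "scene" or "top" or "wrist"; returns a dict with "color" (400x640x3 uint8, red, green, blue), "camera_matrix" (3x3 intrinsics, pixels), "distortion" ([k1, k2, p1, p2, k3] as OpenCV has them; the pictures are not rectified), "R" (3x3) and "t" (3): a world point X has camera coordinates R X + t; the wrist camera has in their place "hand_eye" (4x4, takes a point from camera to tool coordinates, whose origin is the TCP and whose axes are the tool frame's). Camera axes: x right, y down, z forward; pixel columns grow to the right and rows downward; lengths in m; the calibration is good to about 2 mm. A picture is of the moment at which its call begins: read the wrist's pose just before it. There is no depth.
- robot.sign_off(): hands the job in, once; it reports no verdict.
Trained networks look in a picture, given as the dict that the camera call returned (one of the last four; its "shot" number tells which), for a name from the list of things; names that differ only in an ending like _2 or _b are one class to them, and where a whole thing is asked for, a point or a joint stands for the part that bears it (a point fixed in the world has none). Each returns a list of dicts, best first, with "conf" (0 to 1); they miss things now and then, are a little off and sometimes report something else, mostly with a low value. They report only what shows in the picture. A call takes as long as a camera call. They do not tell look-alikes from the thing itself.
- robot.look_for(picture, label): "location" ([x, y, z] in m, in world coordinates, good to about 4 mm: the middle of the surface that is visible of it).
- robot.trace(picture, label): "pixels" (400x640 bool, what is visible of it).
The state is a dict: "t": time; "q": joint angles; "dq": joint speeds; "effort": joint torques, N m; "ee_pos": TCP position; "tcp_rot": TCP orientation; "wrist_force": force on the tool from outside, world axes, zero at the start; "torque": the same for the moment, N m; "width": opening from 0.0 (shut) to 1.0 (fully open).
Only numpy, scipy, OpenCV 4.12 (cv2) and the standard library are available. Lean on these libraries where they do the work, as an engineer would, in place of code of your own. Each camera call takes 0.05 s, during which the arm holds its last target.

## Working session

There is one attempt and no reset: what is moved stays moved. The work goes in short steps, Python scripts to look and compute and a tool call to move; the robot and the scene stay as the last step left them, time stands still between calls to the robot, and variables do not carry over. Pictures are saved under pics/ and viewed, and the job is handed in when it is done.

Besides the shell and the picture viewer there is one more tool, called after ">>>" as a command line: name --pt "numbers of a row" for each row, then --argument value for the rest. play_rows: Moves the arm, as the interface text tells. Its arguments: {"type":"object","properties":{"moves":{"type":"array","items":{"type":"array","items":{"type":"number"}}}},"required":["moves"]}

```bash
mkdir -p pics; python3 - <<'E'
from bench import robot
import cv2,pickle,numpy as np
s=robot.get_state();print(s)
for n in ["scene","top"]:
    p=robot.get_image(n);cv2.imwrite(f"pics/{n}0.png",p["color"][:,:,::-1]);pickle.dump(p,open(f"{n}0.pkl","wb"))
    print(n,p["camera_matrix"],p["distortion"],p["R"],p["t"],p["shot"])
    for l in ["punnet","fence","green_stop","plain_stop","basket","jar","cup"]:
        try: print(l,[(np.round(d["location"],3),round(d["conf"],2)) for d in robot.look_for(p,l)])
        except Exception as e: print(l,e)
E
```

```text
{'t': 0.0, 'q': array([ 1.22978521,  0.52201118, -0.03629083,  1.60000819,  0.02119817,
        1.02106957, -0.11278565]), 'dq': array([-4.77501643e-04, -2.77249712e-03,  5.73905154e-04, -1.49167340e-03,
       -1.05849721e-04, -5.12278070e-05, -1.32534391e-03]), 'effort': array([-8.32220885e-04, -9.27088666e+01,  1.97894365e+00, -3.69909525e+01,
        1.77069521e-02,  8.26388161e-03,  5.41987174e-05]), 'ee_pos': array([ 0.16705974, -0.6019385 ,  0.24972782]), 'tcp_rot': array([[-3.87793733e-04,  2.67485613e-01, -9.63561776e-01],
       [ 1.04167105e-03, -9.63561218e-01, -2.67485878e-01],
       [-9.99999382e-01, -1.10744375e-03,  9.50309833e-05]]), 'wrist_force': array([-0.38896419, -1.29293393, -0.33768585]), 'torque': array([ 0.02301647,  0.00967114, -0.02558165]), 'width': 1.002139276143741}
scene [[401.34166367   0.         320.15312785]
 [  0.         401.34166367 207.06338917]
 [  0.           0.           1.        ]] [-0.03025963  0.          0.          0.          0.        ] [[-2.00221761e-05  9.99978766e-01 -6.51672855e-03]
 [ 6.42528667e-01 -4.98065460e-03 -7.66245460
[... 749 characters left out ...]
] [-0.07645551  0.          0.          0.          0.        ] [[ 0.0075871  -0.99993018  0.00905984]
 [-0.98555734 -0.00901019 -0.16910218]
 [ 0.169172   -0.007646   -0.98555688]] [0.0063349  0.50227693 0.85069422] 2
punnet [(array([0.353, 0.007, 0.041]), 0.73), (array([0.261, 0.217, 0.043]), 0.73), (array([ 0.442, -0.197,  0.041]), 0.72), (array([0.593, 0.001, 0.038]), 0.6)]
fence [(array([0.715, 0.   , 0.043]), 0.64), (array([0.592, 0.001, 0.039]), 0.35)]
green_stop [(array([ 0.637, -0.155,  0.044]), 0.85)]
plain_stop [(array([0.668, 0.176, 0.036]), 0.93)]
basket [(array([0.67 , 0.313, 0.017]), 0.72)]
jar [(array([ 0.611, -0.262,  0.096]), 0.94)]
cup [(array([0.503, 0.197, 0.028]), 0.9)]
```

View pics/scene0.png

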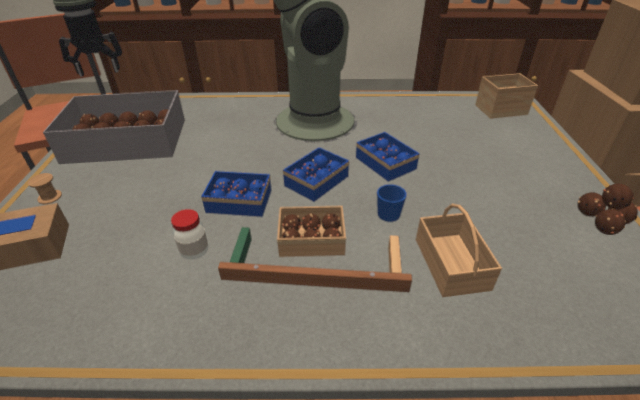

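View pics/top0.png

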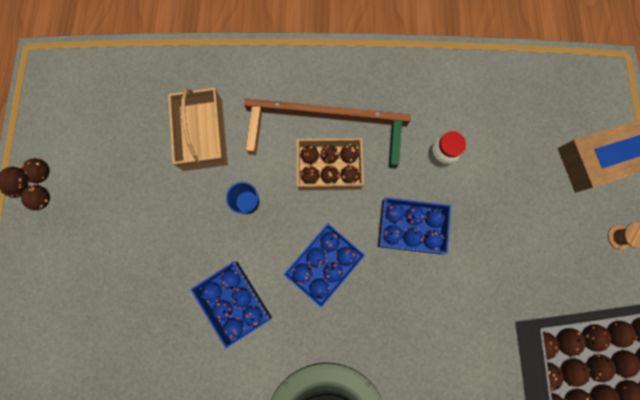

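The wanted punnet is the pale-wood one with brown balls, at scene (311,230) and top (330,163). The three at scene (237,193), (316,173) and (387,155) are blue, so they are not meant. The green stop is on the -y side at top (396,143). I'll confirm in a crop and measure.

```bash
cat > h.py <<'E'
import numpy as np,cv2
def proj(p,X):
    r,_=cv2.Rodrigues(np.array(p["R"])); return cv2.projectPoints(np.array(X,float).reshape(-1,3),r,np.array(p["t"],float),p["camera_matrix"],np.array(p["distortion"]))[0][:,0]
def unproj(p,uv,z):
    n=cv2.undistortPoints(np.array(uv,float).reshape(-1,1,2),p["camera_matrix"],np.array(p["distortion"]))[:,0]
    d=np.c_[n,np.ones(len(n))]@p["R"]; c=-np.array(p["R"]).T@p["t"]
    return c+d*((z-c[2])/d[:,2])[:,None]
def box(x,y,a,hx0,hx1,hy0,hy1,h):
    c,s=np.cos(a),np.sin(a)
    return [[x+c*i-s*j,y+s*i+c*j,z] for z in(0,h) for i,j in((hx0,hy0),(hx1,hy0),(hx1,hy1),(hx0,hy1))]
E
python3 - <<'E'
import pickle,cv2,numpy as np
p=pickle.load(open("top0.pkl","rb"));im=p["color"][:,:,::-1]
cv2.imwrite("pics/crop_t.png",cv2.resize(im[85:200,230:420],None,fx=4,fy=4,interpolation=cv2.INTER_CUBIC))
p=pickle.load(open("scene0.pkl","rb"));im=p["color"][:,:,::-1]
cv2.imwrite("pics/crop_s.png",cv2.resize(im[190:300,215:420],None,fx=3.9,fy=3.9,interpolation=cv2.INTER_CUBIC))
E
```

```text
(no output)
```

View pics/crop_t.png

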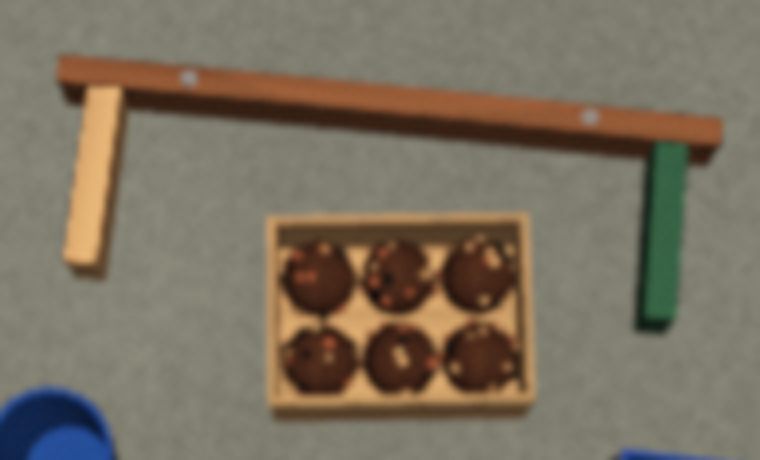

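View pics/crop_s.png

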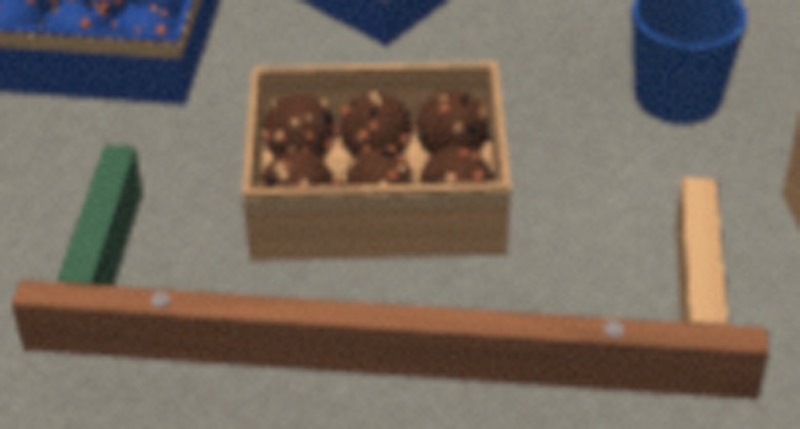

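```bash
python3 - <<'E'
import pickle,numpy as np
from h import *
from scipy.optimize import least_squares
T=pickle.load(open("top0.pkl","rb"));S=pickle.load(open("scene0.pkl","rb"))
t=lambda a:(np.array(a,float)+.5)/4-.5+[230,85]
s=lambda a:(np.array(a,float)+.5)/3.9-.5+[215,190]
# punnet corners order: (-x,-y),(+x,-y),(+x,+y),(-x,+y)
pt=t([(534,402),(528,214),(268,217),(268,405)]); ps=s([(252,66),(245,192),(511,188),(498,62)])
ft=t([(718,143),(722,120),(60,57),(62,85)]); fs=s([(20,284),(15,306),(765,354),(768,330)])
print(unproj(T,pt,.055).round(4),unproj(S,ps,.055).round(4));print(unproj(T,ft,.04).round(4),unproj(S,fs,.04).round(4))
gt=t([(674,321),(688,143),(655,143),(642,318)])
print(unproj(T,gt,.04).round(4))
for nm,dims,ot,os in(("pun",(-.055,.055,-.075,.075,.055),pt,ps),("fence",(0,.018,-.2,.2,.04),ft,fs)):
    def R(v,b=(1,1)):
        X=box(*v,*dims)[4:]; return np.r_[(proj(T,X)-ot).ravel()*b[0],(proj(S,X)-os).ravel()*b[1]]
    for b in((1,1),(1,0),(0,1)):
        r=least_squares(lambda v:R(v,b),[.6,0,0]); print(nm,b,r.x.round(4),np.abs(r.fun).max())
E
```

```text
[[ 0.53   -0.0792  0.055 ]
 [ 0.6405 -0.0769  0.055 ]
 [ 0.6371  0.0727  0.055 ]
 [ 0.5268  0.0705  0.055 ]] [[ 0.5314 -0.0793  0.055 ]
 [ 0.6412 -0.0746  0.055 ]
 [ 0.639   0.074   0.055 ]
 [ 0.5288  0.0714  0.055 ]]
[[ 0.6913 -0.1923  0.04  ]
 [ 0.7058 -0.1952  0.04  ]
 [ 0.7413  0.2003  0.04  ]
 [ 0.7234  0.1983  0.04  ]] [[ 0.6959 -0.1929  0.04  ]
 [ 0.7116 -0.1926  0.04  ]
 [ 0.7463  0.1999  0.04  ]
 [ 0.7303  0.2042  0.04  ]]
[[ 0.5819 -0.1628  0.04  ]
 [ 0.691  -0.1743  0.04  ]
 [ 0.6906 -0.1546  0.04  ]
 [ 0.5834 -0.1442  0.04  ]]
pun (1, 1) [ 0.5841 -0.0026  0.0229] 0.7735238406513076
pun (1, 0) [ 0.5836 -0.0032  0.0213] 0.14051067424918529
pun (0, 1) [ 0.5851 -0.002   0.0253] 0.48379531624635774
fence (1, 1) [ 0.709   0.0046 -0.0878] 2.2441456376972155
fence (1, 0) [ 0.7066  0.0035 -0.0856] 1.8904653369881999
fence (0, 1) [ 0.7114  0.0053 -0.0883] 1.5918054246629936
```

```bash
cat >> h.py <<'E'
from scipy.spatial.transform import Rotation as Ro
FO=np.array([.709,.0045]); FA=-.087
def w(f,g):
    c,s=np.cos(FA),np.sin(FA); return FO+[c*f-s*g,s*f+c*g]
def inv(xy):
    c,s=np.cos(FA),np.sin(FA); d=np.array(xy)-FO; return c*d[0]+s*d[1],-s*d[0]+c*d[1]
def rot(a): # tool down, tool y at world angle a
    y=np.array([np.cos(a),np.sin(a),0]);x=np.array([0,0,-1.]);return np.c_[x,y,np.cross(x,y)]
def plan(s,f,g,z,a=None):
    R=s["tcp_rot"]; d=np.r_[w(f,g),z]-s["ee_pos"]
    R1=rot(a) if a is not None else R
    print("now f,g,z",np.round(inv(s["ee_pos"][:2]),4),s["ee_pos"][2].round(4),"row",(R.T@d*100).round(2),Ro.from_matrix(R.T@R1).as_rotvec().round(3),"F",s["wrist_force"].round(1))
E
python3 - <<'E'
from bench import robot
from h import *
plan(robot.get_state(),-.213,-.018,.25,FA-np.pi/2)
E
```

```text
now f,g,z [-0.4871 -0.6515] 0.2503 row [ 3.000e-02 -4.974e+01 -4.785e+01] [ 0.358 -0.     0.   ] F [-0.4  0.3  0.4]
```

>>> play_rows --pt "0 -49.7 -47.8 0.358 0 0 8.5" --pt "0 -49.7 -47.8 0.358 0 0 8.5" --pt "0 -49.7 -47.8 0.358 0 0 8.5" --pt "0 -49.7 -47.8 0.358 0 0 8.5" --pt "0 -49.7 -47.8 0.358 0 0 8.5" --pt "0 -49.7 -47.8 0.358 0 0 8.5" --pt "0 -49.7 -47.8 0.358 0 0 8.5" --pt "0 -49.7 -47.8 0.358 0 0 8.5" --pt "0 -49.7 -47.8 0.358 0 0 8.5" --pt "0 -49.7 -47.8 0.358 0 0 8.5"

```text
t: 1.63
ee_pos: [0.3657, -0.2338, 0.2506]
tcp_rot: [[0.001, -0.087, -0.996], [-0.001, -0.996, 0.087], [-1.0, 0.0, -0.001]]
wrist_force: [1.8, -0.8, 0.9]
width: 0.997
```

```bash
python3 - <<'E'
from bench import robot
from h import *
plan(robot.get_state(),-.213,-.018,.25,FA-np.pi/2)
E
```

```text
now f,g,z [-0.3213 -0.2672] 0.2506 row [  0.06 -24.93 -10.82] [-0.    -0.001 -0.   ] F [ 1.8 -0.8  0.9]
```

>>> play_rows --pt "0 -24.9 -10.8 0 0 0 8.5" --pt "0 -24.9 -10.8 0 0 0 8.5" --pt "0 -24.9 -10.8 0 0 0 8.5" --pt "0 -24.9 -10.8 0 0 0 8.5" --pt "0 -24.9 -10.8 0 0 0 8.5" --pt "0 -24.9 -10.8 0 0 0 8.5" --pt "0 -24.9 -10.8 0 0 0 8.5" --pt "0 -24.9 -10.8 0 0 0 8.5" --pt "5 -24.9 -10.8 0 0 0 8.5" --pt "10 -24.9 -10.8 0 0 0 8.5"

```text
t: 2.47
ee_pos: [0.4957, 0.0033, 0.1674]
tcp_rot: [[0.005, -0.087, -0.996], [0.0, -0.996, 0.087], [-1.0, -0.001, -0.005]]
wrist_force: [1.9, -1.2, -2.0]
width: 0.992
```

```bash
python3 - <<'E'
from bench import robot
from h import *
plan(robot.get_state(),-.213,-.018,.022,FA-np.pi/2)
E
```

```text
now f,g,z [-0.2124 -0.0197] 0.1674 row [14.54 -0.16  0.13] [ 0.    -0.005  0.001] F [ 1.9 -1.2 -2. ]
```

>>> play_rows --pt "4 0 0 0 0 0 8.5" --pt "8 0 0 0 0 0 8.5" --pt "11 0 0 0 0 0 8.5" --pt "12.5 0 0 0 0 0 8.5" --pt "12.8 0 0 0 0 0 8.5" --pt "12.8 0 0 0 0 0 8.5"

```text
t: 2.97
ee_pos: [0.494, 0.0029, 0.0385]
tcp_rot: [[-0.002, -0.087, -0.996], [-0.0, -0.996, 0.087], [-1.0, 0.0, 0.002]]
wrist_force: [0.9, 0.4, 0.6]
width: 0.999
```

```bash
python3 - <<'E'
from bench import robot
from h import *
plan(robot.get_state(),-.121,-.018,.022,FA-np.pi/2)
for n in ("top","scene"):
    p=robot.get_image(n)["color"][:,:,::-1]
    cv2.imwrite(f"pics/{n}1.png",cv2.resize(p[80:300,200:480] if n=="top" else p[140:310,190:430],None,fx=2.8,fy=2.8)[:600])
E
```

```text
now f,g,z [-0.214  -0.0203] 0.0385 row [ 1.63 -0.23 -9.31] [-0.     0.002 -0.   ] F [0.9 0.4 0.6]
```

View pics/top1.png

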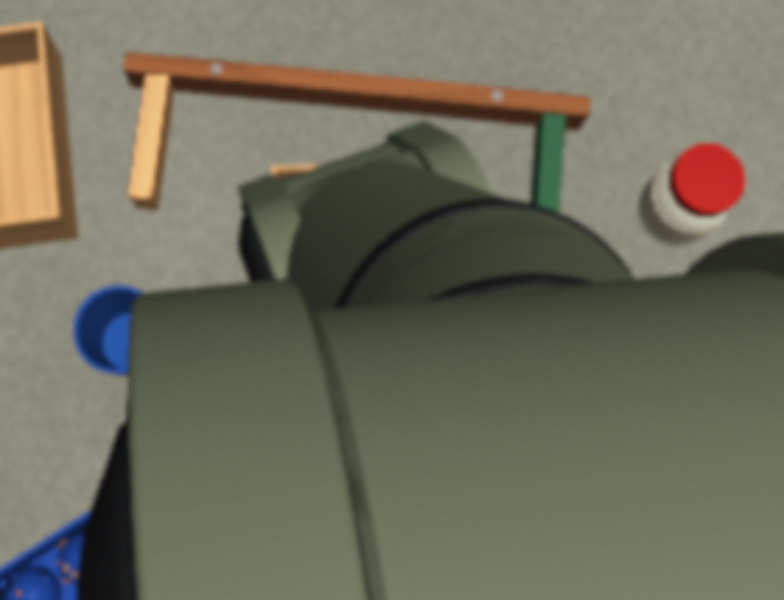

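View pics/scene1.png

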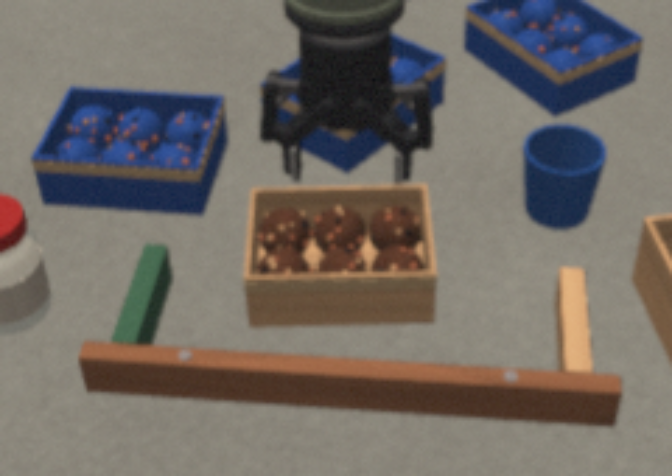

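Both fingers hang behind the punnet, at scene crop (290,165) and (402,165), and are clear of the blue ones. Next I lower a little and start pushing.

>>> play_rows --pt "1.2 0 0 0 0 0 8.5" --pt "1.2 0 -1 0 0 0 8.5" --pt "1.2 0 -1.8 0 0 0 8.5" --pt "1.2 0 -2.3 0 0 0 8.5" --pt "1.2 0 -2.8 0 0 0 8.5" --pt "1.2 0 -3.3 0 0 0 8.5" --pt "1.2 0 -3.8 0 0 0 8.5" --pt "1.2 0 -4.3 0 0 0 8.5" --pt "1.2 0 -4.8 0 0 0 8.5" --pt "1.2 0 -5.3 0 0 0 8.5"

```text
t: 3.9
ee_pos: [0.5475, -0.0018, 0.027]
tcp_rot: [[-0.0, -0.087, -0.996], [-0.0, -0.996, 0.087], [-1.0, 0.0, 0.0]]
wrist_force: [-4.3, -0.4, 3.2]
width: 0.994
```

```bash
python3 - <<'E'
from bench import robot
from h import *
p=robot.get_image("scene")["color"][:,:,::-1]
plan(robot.get_state(),-.121,-.018,.022,FA-np.pi/2)
cv2.imwrite(f"pics/scene2.png",cv2.resize(p[140:310,190:430],None,fx=3,fy=3))
E
```

```text
now f,g,z [-0.1593 -0.0202] 0.027 row [ 0.5  -0.22 -3.83] [-0.001 -0.001  0.   ] F [-0.2  0.6  1.3]
```

View pics/scene2.png

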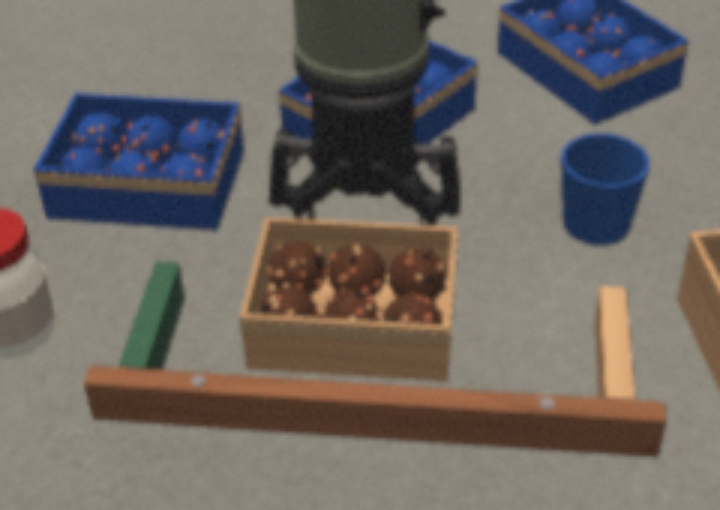

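The punnet has turned parallel to the fence. I keep pushing, slower as it nears.

>>> play_rows --pt "0 0 -0.5 0 0 0 8.5" --pt "0 0 -1.0 0 0 0 8.5" --pt "0 0 -1.5 0 0 0 8.5" --pt "0 0 -1.9 0 0 0 8.5" --pt "0 0 -2.3 0 0 0 8.5" --pt "0 0 -2.6 0 0 0 8.5" --pt "0 0 -2.9 0 0 0 8.5" --pt "0 0 -3.1 0 0 0 8.5" --pt "0 0 -3.2 0 0 0 8.5" --pt "0 0 -3.3 0 0 0 8.5"

```text
t: 4.78
ee_pos: [0.5801, -0.0044, 0.0269]
tcp_rot: [[-0.0, -0.087, -0.996], [0.0, -0.996, 0.087], [-1.0, -0.0, 0.0]]
wrist_force: [-1.9, 0.4, -0.6]
width: 0.993
```

>>> play_rows --pt "0 0 -0.1 0 0 0 8.5" --pt "0 0 -0.2 0 0 0 8.5" --pt "0 0 -0.3 0 0 0 8.5"

```text
t: 5.03
ee_pos: [0.5832, -0.0047, 0.027]
tcp_rot: [[-0.0, -0.087, -0.996], [-0.0, -0.996, 0.087], [-1.0, 0.0, 0.0]]
wrist_force: [-1.9, 0.0, -1.4]
width: 0.996
```

```bash
python3 - <<'E'
from bench import robot
from h import *
p=robot.get_image("scene")["color"][:,:,::-1]
plan(robot.get_state(),-.121,-.018,.022,FA-np.pi/2)
cv2.imwrite(f"pics/scene3.png",cv2.resize(p[140:310,190:430],None,fx=3,fy=3))
E
```

```text
now f,g,z [-0.1243 -0.0201] 0.027 row [ 0.5  -0.21 -0.33] [-0. -0.  0.] F [ 0.  -0.   0.4]
```

View pics/scene3.png

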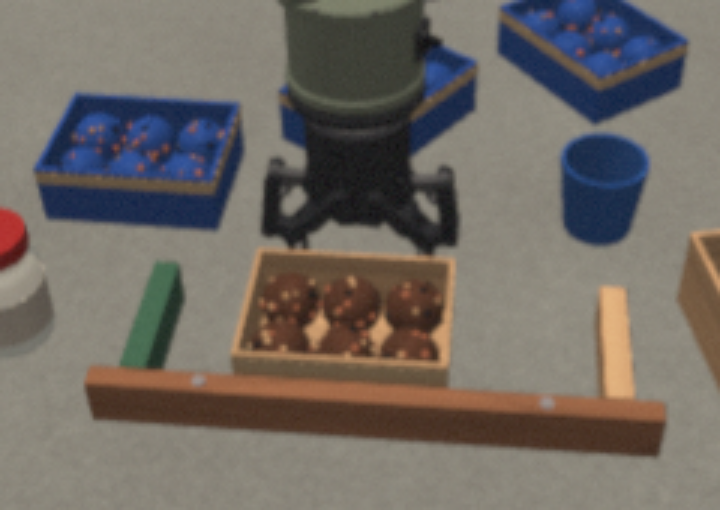

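>>> play_rows --pt "0 0 -0.1 0 0 0 8.5" --pt "0 0 -0.2 0 0 0 8.5" --pt "0 0 -0.3 0 0 0 8.5" --pt "0 0 -0.3 0 0 0 8.5"

```text
t: 5.42
ee_pos: [0.5864, -0.005, 0.027]
tcp_rot: [[0.0, -0.087, -0.996], [0.0, -0.996, 0.087], [-1.0, -0.0, -0.0]]
wrist_force: [-0.5, -0.2, -0.7]
width: 0.994
```

>>> play_rows --pt "0 0 -0.1 0 0 0 8.5" --pt "0 0 -0.2 0 0 0 8.5" --pt "0 0 -0.2 0 0 0 8.5"

```text
t: 5.67
ee_pos: [0.5873, -0.0051, 0.0269]
tcp_rot: [[-0.002, -0.087, -0.996], [-0.0, -0.996, 0.087], [-1.0, 0.0, 0.002]]
wrist_force: [-8.2, 1.2, 6.5]
width: 0.996
```

Firm contact with the fence: about 8 N, TCP f≈-0.12 as predicted. I back off and go to the +y end.

>>> play_rows --pt "0 0 1 0 0 0 8.5" --pt "0 0 2.0 0 0 0 8.5" --pt "0 0 2.5 0 0 0 8.5" --pt "-4 0 2.5 0 0 0 8.5" --pt "-8 0 2.5 0 0 0 8.5" --pt "-12 0 2.5 0 0 0 8.5" --pt "-12 0 2.5 0 0 0 8.5" --pt "-12 0 2.5 0 0 0 8.5"

```text
t: 6.33
ee_pos: [0.5647, -0.0031, 0.1494]
tcp_rot: [[0.005, -0.087, -0.996], [0.0, -0.996, 0.087], [-1.0, -0.001, -0.005]]
wrist_force: [0.2, -0.0, 0.3]
width: 0.995
```

```bash
python3 - <<'E'
from bench import robot
from h import *
p=robot.get_image("scene")
s=robot.get_state();print(s["q"].round(2))
for a in(FA,FA+np.pi): plan(s,-.06,.09,.145,a)
m=[ (d["location"].round(3) if hasattr(d["location"],"round") else d["location"],d["conf"]) for d in robot.look_for(p,"punnet")];print(m)
c=p["color"][:,:,::-1]
cv2.imwrite(f"pics/scene4.png",cv2.resize(c[190:300,215:420],None,fx=3.9,fy=3.9,interpolation=cv2.INTER_CUBIC))
E
```

```text
[ 0.07  0.56 -0.23  1.85  0.18  0.75 -1.92]
now f,g,z [-0.144  -0.0202] 0.1477 row [  0.29 -11.02  -8.4 ] [-1.571e+00 -2.000e-03 -1.000e-03] F [0.1 0.6 0.2]
now f,g,z [-0.144  -0.0202] 0.1477 row [  0.29 -11.02  -8.4 ] [ 1.57e+00 -1.00e-03  2.00e-03] F [0.1 0.6 0.2]
[([0.6452, -0.0149, 0.0419], 0.96), ([0.3968, 0.0014, 0.0323], 0.84), ([0.4691, -0.1901, 0.0378], 0.84), ([0.2854, 0.2067, 0.0399], 0.64)]
```

View pics/scene4.png

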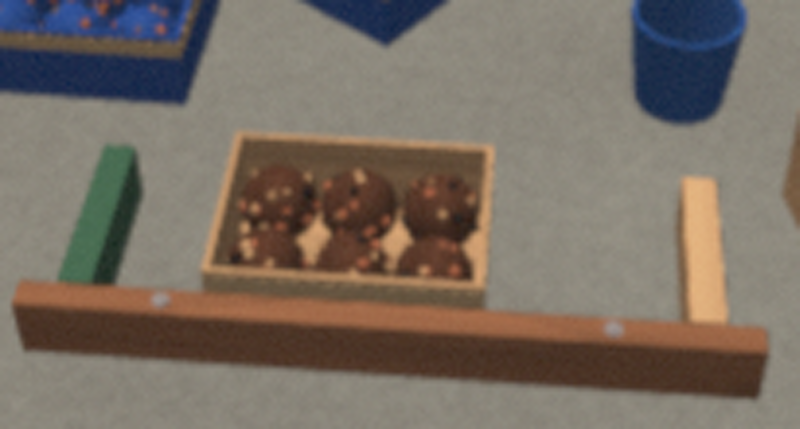

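>>> play_rows --pt "0 -11 -8.4 -1.571 0 0 4" --pt "0 -11 -8.4 -1.571 0 0 4" --pt "0 -11 -8.4 -1.571 0 0 4" --pt "0 -11 -8.4 -1.571 0 0 4" --pt "0 -11 -8.4 -1.571 0 0 4" --pt "0 -11 -8.4 -1.571 0 0 4" --pt "0 -11 -8.4 -1.571 0 0 4" --pt "0 -11 -8.4 -1.571 0 0 4" --pt "0 -11 -8.4 -1.571 0 0 4" --pt "0 -11 -8.4 -1.571 0 0 4"

```text
t: 7.27
ee_pos: [0.6558, 0.0993, 0.1451]
tcp_rot: [[-0.002, 0.92, -0.391], [0.0, -0.391, -0.92], [-1.0, -0.002, 0.001]]
wrist_force: [-0.2, -1.1, -0.5]
width: 0.466
```

```bash
python3 - <<'E'
from bench import robot
from h import *
import pickle
from scipy.optimize import least_squares
S=pickle.load(open("scene0.pkl","rb"))
s=lambda a:(np.array(a,float)+.5)/3.9-.5+[215,190]
ps=s([(237,133),(203,270),(486,283),(494,147)])
r=least_squares(lambda v:(proj(S,box(*v,-.055,.055,-.075,.075,.055)[4:])-ps).ravel(),[.6,0,0]);print(r.x,abs(r.fun).max(),inv(r.x[:2]))
st=robot.get_state();plan(st,-.06,.09,.03,FA);print(st["width"],st["q"].round(2))
E
```

```text
[ 0.65150985 -0.01304725 -0.07750776] 0.8380824626960361 (np.float64(-0.05574803014485257), np.float64(-0.022476218538443598))
now f,g,z [-0.0612  0.0898] 0.1451 row [11.51  0.14 -0.06] [-0.315  0.001  0.002] F [-0.2 -1.1 -0.5]
0.4657214383505222 [ 0.1   0.75 -0.54  1.56  0.44  0.96 -0.98]
```

>>> play_rows --pt "0 0 0 -0.315 0 0 4" --pt "0 0 0 -0.315 0 0 4" --pt "0 0 0 -0.315 0 0 4" --pt "3 0 0 -0.315 0 0 4" --pt "6 0 0 -0.315 0 0 4" --pt "9 0 0 -0.315 0 0 4" --pt "11 0 0 -0.315 0 0 4" --pt "11.5 0 0 -0.315 0 0 4" --pt "11.5 0 0 -0.315 0 0 4"

```text
t: 8.02
ee_pos: [0.655, 0.0994, 0.0295]
tcp_rot: [[-0.004, 0.996, -0.092], [-0.0, -0.092, -0.996], [-1.0, -0.004, 0.001]]
wrist_force: [-0.8, 0.3, 1.7]
width: 0.476
```

```bash
python3 - <<'E'
from bench import robot
from h import *
p=robot.get_image("scene")["color"][:,:,::-1]
plan(robot.get_state(),-.06,0.011-.01,.03,FA)
cv2.imwrite(f"pics/scene5.png",cv2.resize(p[140:310,190:430],None,fx=3,fy=3))
E
```

```text
now f,g,z [-0.0611  0.0901] 0.0313 row [0.13 0.16 8.91] [-0.006 -0.     0.002] F [ 1.2 -0.2  0.5]
```

View pics/scene5.png

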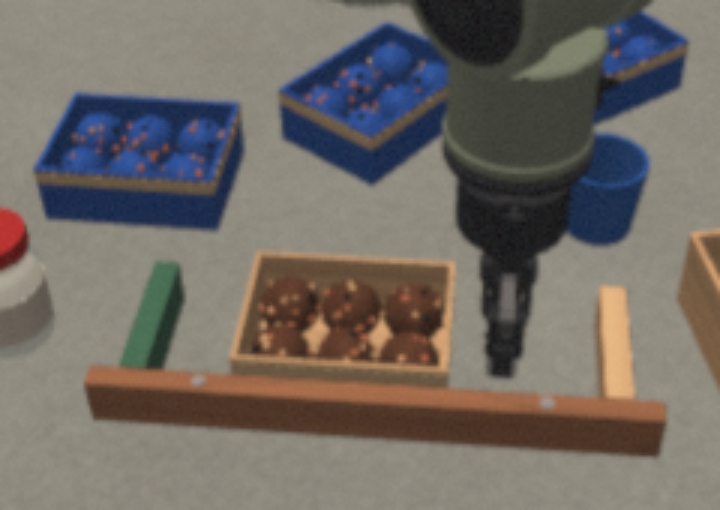

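>>> play_rows --pt "0.3 0.1 0.8 0 0 0 4" --pt "0.3 0.1 1.6 0 0 0 4" --pt "0.3 0.1 2.1 0 0 0 4" --pt "0.3 0.1 2.6 0 0 0 4" --pt "0.3 0.1 3.1 0 0 0 4" --pt "0.3 0.1 3.6 0 0 0 4" --pt "0.3 0.1 4.1 0 0 0 4" --pt "0.3 0.1 4.6 0 0 0 4" --pt "0.3 0.1 5.1 0 0 0 4" --pt "0.3 0.1 5.6 0 0 0 4"

```text
t: 8.9
ee_pos: [0.6522, 0.0431, 0.029]
tcp_rot: [[-0.0, 0.996, -0.093], [0.0, -0.093, -0.996], [-1.0, -0.0, -0.0]]
wrist_force: [0.5, 2.9, 1.5]
width: 0.467
```

```bash
python3 - <<'E'
from bench import robot
from h import *
p=robot.get_image("scene")["color"][:,:,::-1]
plan(robot.get_state(),-.06,0.001,.03,FA)
cv2.imwrite(f"pics/scene6.png",cv2.resize(p[140:310,190:430],None,fx=3,fy=3))
E
```

```text
now f,g,z [-0.0599  0.0321] 0.0289 row [-0.11  0.01  3.11] [-0.007  0.001  0.   ] F [0.9 1.6 1.6]
```

View pics/scene6.png

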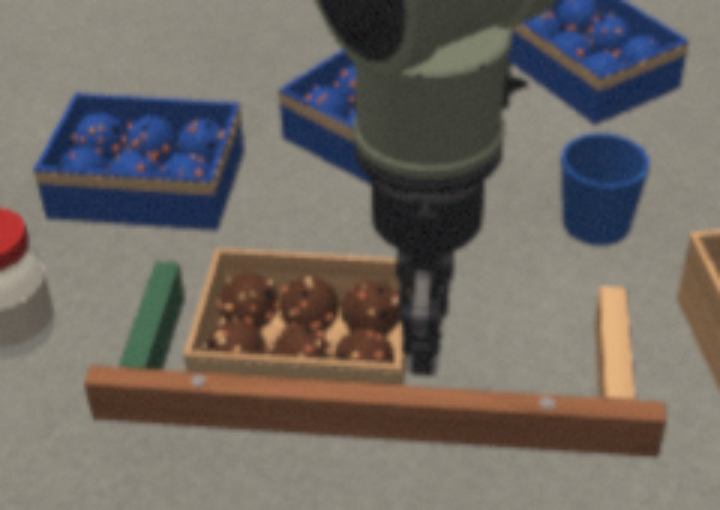

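It slides along the fence cleanly, with about 30 mm to go. I continue slower.

>>> play_rows --pt "0 0 0.5 0 0 0 4" --pt "0 0 1.0 0 0 0 4" --pt "0 0 1.4 0 0 0 4" --pt "0 0 1.8 0 0 0 4" --pt "0 0 2.1 0 0 0 4" --pt "0 0 2.3 0 0 0 4" --pt "0 0 2.5 0 0 0 4" --pt "0 0 2.6 0 0 0 4" --pt "0 0 2.7 0 0 0 4" --pt "0 0 2.7 0 0 0 4"

```text
t: 9.78
ee_pos: [0.6497, 0.0164, 0.0289]
tcp_rot: [[-0.0, 0.996, -0.093], [-0.0, -0.093, -0.996], [-1.0, -0.0, 0.0]]
wrist_force: [0.5, 0.2, -0.2]
width: 0.468
```

>>> play_rows --pt "0 0 0.1 0 0 0 4" --pt "0 0 0.2 0 0 0 4" --pt "0 0 0.2 0 0 0 4"

```text
t: 10.03
ee_pos: [0.6495, 0.0144, 0.0289]
tcp_rot: [[-0.0, 0.996, -0.093], [-0.0, -0.093, -0.996], [-1.0, -0.0, 0.0]]
wrist_force: [1.3, 0.5, -0.7]
width: 0.466
```

>>> play_rows --pt "0 0 0.1 0 0 0 4" --pt "0 0 0.2 0 0 0 4" --pt "0 0 0.2 0 0 0 4"

```text
t: 10.28
ee_pos: [0.6492, 0.0139, 0.029]
tcp_rot: [[-0.0, 0.996, -0.092], [0.002, -0.092, -0.996], [-1.0, -0.0, -0.002]]
wrist_force: [-1.2, 7.3, -1.1]
width: 0.466
```

Contact with the stop at about 7 N, where predicted. I back off and look.

>>> play_rows --pt "0 0 -1 0 0 0 4" --pt "0 0 -2 0 0 0 4" --pt "0 0 -3 0 0 0 4" --pt "-4 0 -3 0 0 0 4" --pt "-8 0 -3 0 0 0 4" --pt "-12 0 -3 0 0 0 4" --pt "-12 0 -3 0 0 0 4"

```text
t: 10.87
ee_pos: [0.6551, 0.0445, 0.1567]
tcp_rot: [[0.009, 0.996, -0.092], [0.001, -0.092, -0.996], [-1.0, 0.009, -0.002]]
wrist_force: [0.8, 0.3, -0.1]
width: 0.468
```

```bash
python3 - <<'E'
from bench import robot
from h import *
p=robot.get_image("scene");c=p["color"][:,:,::-1]
plan(robot.get_state(),-.15,-.085,.15,FA-np.pi/2)
print(robot.look_for(p,"punnet")[0])
cv2.imwrite(f"pics/scene7.png",cv2.resize(c[190:300,215:420],None,fx=3.9,fy=3.9,interpolation=cv2.INTER_CUBIC))
E
```

```text
now f,g,z [-0.0582  0.0344] 0.1533 row [ 0.26 -9.12 12.  ] [ 1.565 -0.006 -0.004] F [-0.1 -0.1 -0.8]
{'location': [0.287, 0.2086, 0.042], 'conf': 0.81}
```

View pics/scene7.png

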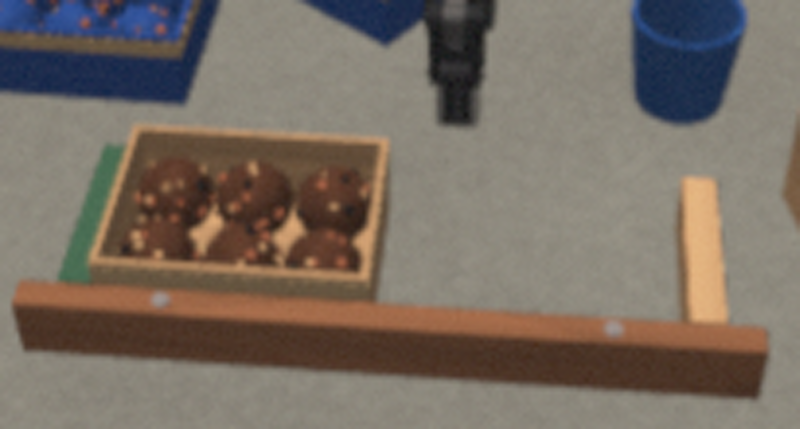

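Visually it sits in the corner. I do a final light two-finger push toward the fence to make sure it is flat.

>>> play_rows --pt "0 -9.1 12 1.565 0 0 8" --pt "0 -9.1 12 1.565 0 0 8" --pt "0 -9.1 12 1.565 0 0 8" --pt "0 -9.1 12 1.565 0 0 8" --pt "0 -9.1 12 1.565 0 0 8" --pt "0 -9.1 12 1.565 0 0 8" --pt "0 -9.1 12 1.565 0 0 8" --pt "0 -9.1 12 1.565 0 0 8" --pt "0 -9.1 12 1.565 0 0 8" --pt "0 -9.1 12 1.565 0 0 8"

```text
t: 11.8
ee_pos: [0.5499, -0.0681, 0.148]
tcp_rot: [[-0.002, 0.22, -0.975], [0.0, -0.975, -0.22], [-1.0, -0.0, 0.002]]
wrist_force: [0.0, 0.6, 0.5]
width: 0.936
```

```bash
python3 - <<'E'
from bench import robot
from h import *
plan(robot.get_state(),-.15,-.085,.026,FA-np.pi/2)
E
```

```text
now f,g,z [-0.1522 -0.0861] 0.148 row [12.19 -0.04 -0.26] [0.309 0.002 0.   ] F [0.  0.6 0.5]
```

>>> play_rows --pt "0 0 0 0.309 0 0 8" --pt "0 0 0 0.309 0 0 8" --pt "0 0 0 0.309 0 0 8" --pt "4 0 0 0.309 0 0 8" --pt "8 0 0 0.309 0 0 8" --pt "11 0 0 0.309 0 0 8" --pt "12 0 0 0.309 0 0 8" --pt "12 0 0 0.309 0 0 8" --pt "12 0 0 0.309 0 0 8"

```text
t: 12.55
ee_pos: [0.5504, -0.0683, 0.0293]
tcp_rot: [[-0.001, -0.081, -0.997], [-0.0, -0.997, 0.081], [-1.0, 0.0, 0.001]]
wrist_force: [-0.1, -0.0, 0.5]
width: 0.933
```

```bash
python3 - <<'E'
from bench import robot
from h import *
plan(robot.get_state(),-.12,-.085,.026,FA-np.pi/2)
E
```

```text
now f,g,z [-0.1516 -0.0863] 0.0293 row [ 0.32 -0.11 -3.16] [ 0.006  0.001 -0.   ] F [-0.1 -0.   0.5]
```

>>> play_rows --pt "0 0 -0.8 0.006 0 0 8" --pt "0 0 -1.5 0.006 0 0 8" --pt "0 0 -2.0 0.006 0 0 8" --pt "0 0 -2.3 0.006 0 0 8" --pt "0 0 -2.5 0.006 0 0 8" --pt "0 0 -2.7 0.006 0 0 8" --pt "0 0 -2.8 0.006 0 0 8" --pt "0 0 -2.8 0.006 0 0 8"

```text
t: 13.22
ee_pos: [0.5784, -0.0708, 0.029]
tcp_rot: [[0.0, -0.087, -0.996], [0.0, -0.996, 0.087], [-1.0, -0.0, -0.0]]
wrist_force: [0.0, 0.5, -0.4]
width: 0.937
```

>>> play_rows --pt "0 0 -0.1 0 0 0 8" --pt "0 0 -0.2 0 0 0 8" --pt "0 0 -0.2 0 0 0 8"

```text
t: 13.47
ee_pos: [0.5803, -0.071, 0.0289]
tcp_rot: [[-0.0, -0.087, -0.996], [0.0, -0.996, 0.087], [-1.0, 0.0, 0.0]]
wrist_force: [-0.6, 0.8, 0.0]
width: 0.936
```

>>> play_rows --pt "0 0 -0.1 0 0 0 8" --pt "0 0 -0.2 0 0 0 8" --pt "0 0 -0.2 0 0 0 8"

```text
t: 13.72
ee_pos: [0.5813, -0.0712, 0.0288]
tcp_rot: [[-0.002, -0.087, -0.996], [-0.0, -0.996, 0.087], [-1.0, 0.0, 0.002]]
wrist_force: [-7.4, 0.5, 5.3]
width: 0.937
```

Solid at the same depth as before. I retract clear and check.

>>> play_rows --pt "0 0 1 0 0 0 8" --pt "0 0 2.0 0 0 0 8" --pt "0 0 3 0 0 0 8" --pt "-4 0 4 0 0 0 8" --pt "-8 0 6 0 0 0 8" --pt "-12 0 8 0 0 0 8" --pt "-16 0 10 0 0 0 8" --pt "-20 0 10 0 0 0 8" --pt "-20 0 10 0 0 0 8"

```text
t: 14.47
ee_pos: [0.4839, -0.0625, 0.2351]
tcp_rot: [[0.008, -0.087, -0.996], [-0.001, -0.996, 0.087], [-1.0, 0.0, -0.008]]
wrist_force: [0.7, 0.2, 0.5]
width: 0.938
```

>>> play_rows --pt "0 35 10 0 0 0 8" --pt "0 35 10 0 0 0 8" --pt "0 35 10 0 0 0 8" --pt "0 35 10 0 0 0 8" --pt "0 35 10 0 0 0 8" --pt "0 35 10 0 0 0 8" --pt "0 35 10 0 0 0 8" --pt "0 35 10 0 0 0 8" --pt "0 35 10 0 0 0 8" --pt "0 35 10 0 0 0 8"

```text
t: 15.3
ee_pos: [0.3492, -0.4082, 0.2288]
tcp_rot: [[-0.001, -0.094, -0.996], [-0.002, -0.996, 0.094], [-1.0, 0.002, 0.001]]
wrist_force: [-0.8, 0.6, 0.2]
width: 0.936
```

```bash
python3 - <<'E'
from bench import robot
from h import *
for n in("top","scene"):
    p=robot.get_image(n);c=p["color"][:,:,::-1]
    cv2.imwrite(f"pics/{n}9.png",cv2.resize(c[85:200,230:420],None,fx=4,fy=4,interpolation=cv2.INTER_CUBIC) if n=="top" else cv2.resize(c[190:300,215:420],None,fx=3.9,fy=3.9,interpolation=cv2.INTER_CUBIC))
    if n=="scene": cv2.imwrite("pics/full9.png",c)
    for l in ["basket","jar","cup"]: print(n,l,[np.round(d["location"],3) for d in robot.look_for(p,l)[:1]])
E
```

```text
top basket []
top jar [array([ 0.609, -0.265,  0.097])]
top cup [array([0.504, 0.2  , 0.029])]
scene basket [array([0.674, 0.312, 0.036])]
scene jar [array([ 0.644, -0.264,  0.066])]
scene cup []
```

View pics/top9.png

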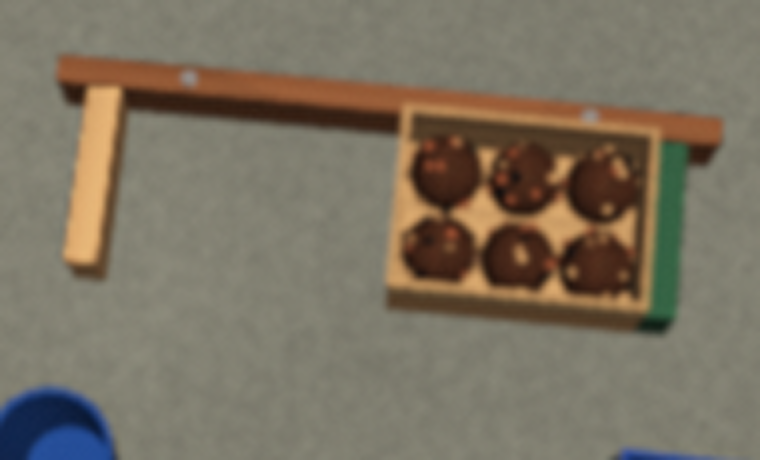

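View pics/scene9.png

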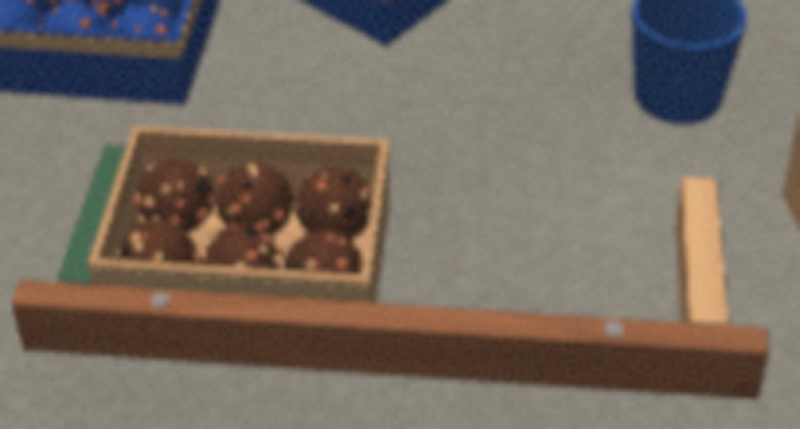

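View pics/full9.png

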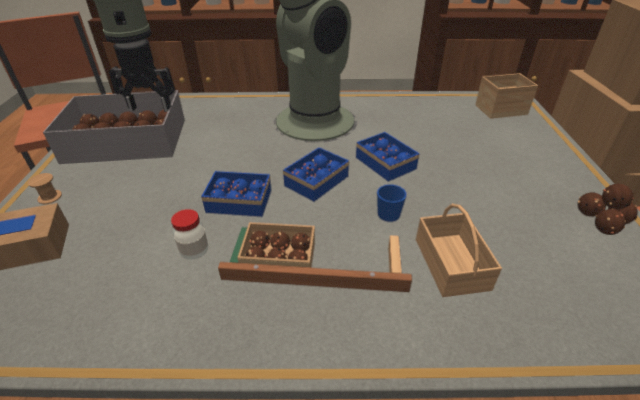

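```bash
python3 - <<'E'
import pickle
from h import *
from scipy.optimize import least_squares
T=pickle.load(open("top0.pkl","rb"));S=pickle.load(open("scene0.pkl","rb"))
t=lambda a:(np.array(a,float)+.5)/4-.5+[230,85]
s=lambda a:(np.array(a,float)+.5)/3.9-.5+[215,190]
pt=t([(648,305),(661,130),(402,104),(388,288)]);ps=s([(133,127),(92,266),(373,283),(388,139)])
for P,o in((T,pt),(S,ps)):
    r=least_squares(lambda v:(proj(P,box(*v,-.055,.055,-.075,.075,.055)[4:])-o).ravel(),[.6,0,0]);print(r.x,abs(r.fun).max(),inv(r.x[:2]))
from bench import robot
print(robot.get_state()["wrist_force"])
E
```

```text
[ 0.64564764 -0.07525413 -0.07659938] 0.9047770456049307 (np.float64(-0.05618289830532875), np.float64(-0.08495719591316417))
[ 0.64788271 -0.07328416 -0.07133474] 0.5522436243255129 (np.float64(-0.05412745379390668), np.float64(-0.08280047157749072))
[-0.04583747  0.12163195  0.77313759]
```

```bash
python3 -c "
from bench import robot
print(robot.sign_off())"
```

```text
the job is handed in; nothing more can be done
None
```

The pale-wood punnet is in the corner at the green stop, with one long side against the back fence and one end against the stop, and the job is handed in. I pushed it with the fingers only:
- **Fence:** two open fingers squared it up and pushed it to the fence.
- **Stop:** I then slid it along the fence to the green stop.
- **Last press:** a final light press toward the fence came before I retracted.

**Contact:** the force rose to about 7–8 N at the fence, at the stop and on the last press. The whole job took about 15 s.

**Position:** fits from the two cameras put the punnet's centre 54–56 mm in front of the fence (55 wanted). Along the fence it is 83–85 mm from the middle (85 wanted).

**Disagreement:** the fitted angle of the punnet differs from the fence by about 0.01–0.015 rad. I put this down to hand-picked corners, because in the top picture the rim and fence edges run parallel to about 0.01.

**Bystanders:** the jar is where it was in both pictures, within 4 mm. The networks found the cup only in the top picture and the basket only in the scene picture; both were unmoved there and look so in the full picture. The arm was touching nothing at the end.

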